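# Cross the polars on a slide viewer

## Task

Get the polarising slide viewer ready for the next pupil: press the raised half of its rocker switch down so that the lamp is on, and push the lever of the analyser ring round with a fingertip until it stands at the 90-degree mark, the long mark at the anticlockwise end of the scale seen from above. Push the lever gently from the side, without gripping it, and leave the jar, the dish, the tweezers and the slide box where they are.

Things in the scene. Friction and masses are not known exactly. Their poses are not given: they have to be found in the camera images.
- viewer: Polarising slide viewer, fixed to the table. Origin on the table under the vertical axis of the analyser ring; z up, x from the front (lever side) to the back. Grey lamp house: top 45 mm above the table, reaching x -80 to +80 and y -85 to +165 mm of the origin. Over it, on pillars at the back and sides, are the scale flange and analyser ring.
- scale (a point): On the ring's axis, at the height of the scale, 93 mm above the table. Fixed black flange, outer radius 76 mm; short white marks every 10 degrees and a long mark at each end: 0 degrees toward (-1, +1) and 90 degrees toward (-1, -1) from the axis in the viewer's x, y, so that the scale spans the front.
- analyser (a joint): Angle (rad) of the dark steel analyser ring (radius 56 mm, top 97 mm above the table, vertical axis through the viewer's origin, dark filter inside). 0: lever at the 0-degree mark; 1.571: at the 90-degree mark; grows anticlockwise seen from above. Stops at -0.17 and 1.92. Starts between 0.15 and 0.75. Friction holds it where it is left; about 1.5 N at the knob moves it.
- knob (a point): In the upright round steel knob at the lever's end, on its centre line, 92 mm from the ring's axis, 115 mm above the table; x axis outward along the lever. Knob 11 mm in diameter, from 96 to 129 mm above the table; only the lamp house is below it. The lever's flat slotted arm (12 mm wide, 96 to 100 mm above the table) shows the scale, in line with a white index line on the ring.
- mark_90 (a point): Where the knob's centre (point knob) comes to stand when the lever is at the 90-degree mark: fixed on the viewer, 92 mm from the ring's axis, 115 mm above the table.
- lamp_switch (a joint): Angle (rad) of the black rocker switch on the lamp house: 0 off (front half raised), 0.30 fully on (front half down, back half raised). Stays where it is left; about 2 N at its end moves it. Starts at 0.
- switch_end (a point): Top of the rocker's front half near its end, 18 mm in front (viewer's -x) of the pivot, on its middle line, 57 mm above the table when off, 6 mm lower when on. Rocker 42 mm long (viewer's x), 24 mm wide; pivot at x -15, y +128 mm of the viewer's origin, in a bezel whose top is 47 mm above the table.
- jar: Bystander: glass jar with white lid, 62 mm in diameter, 85 mm tall, standing to the right of the viewer. Origin at the centre of its underside.
- dish: Bystander: covered clear Petri dish, 94 mm in diameter, 16 mm high, at the right front of the viewer. Origin at the centre of its underside.
- tweezers: Bystander: steel tweezers 130 mm long, 10 mm high, lying at the left front of the viewer. Origin under their middle, x axis along them.
- slide_box: Bystander: grey slide box 100 by 86 mm, 34 mm high, to the left of the viewer. Origin at the centre of its underside.

How it is judged:
At the end, for the whole second after the job is handed in: The lever stands still within 0.07 rad (4 degrees) of the 90-degree mark and the rocker is on (above 0.22 of 0.30 rad) (value of joint analyser between 1.501 and 1.641 rad and velocity of joint analyser between -0.05 and 0.05 rad/s and value of joint lamp_switch above 0.22 rad); the robot touches nothing.
It fails at once if the ring or its lever was gripped or shoved hard (more than 15 N on it) (contact force between analyser and anything else above 15 N).
It fails at once if the jar, dish, tweezers or slide box was moved or lifted by more than 15 mm (distance of any of jar, dish, tweezers, slide_box from where it was at the start of the episode above 0.015 m).
It also fails if it takes over 45 s, if anything falls off the work surface, if the arm or the gripper's body presses on something with over 40 N, if the wrist force passes 120 N, or if a joint passes its speed limit or range.

## Robot

A 6-joint arm with a two-finger parallel gripper is mounted at the origin on the work surface. World frame = base frame: x ahead of the robot, y to its left, z up, the work surface at z = 0. Lengths are in m, angles in rad, forces in N, time in s.
With the tool pointing down it reaches from about 0.25 to 0.775 m from the base axis. Payload 4 kg.
Tool frame: the origin (TCP) lies on the centre line of the jaws, within the pads' length; the fingertips stand 8 mm ahead of it and the grasp point (between the pads) lies 11 mm behind it; y points along the fingers, x is the direction in which the jaws open and shut, and the axes are right-handed (so a half turn about y gives the same grasp; the last joint's range is limited). The gripper opens to 94 mm and grips with 3 to 60 N. Pads are 16 mm wide; open, the fingers measure 119 mm over their backs; the gripper's body (75 mm by 177 mm) begins 78 mm behind the grasp point.
Start: joints at [1.211, 0.087, 1.371, -0, 1.684, -0.103], TCP at [0.14, 0.532, 0.18] pointing down, gripper open.
Joint ranges: [-3.1, 3.1], [-0.76, 2.03], [0.27, 2.55], [-1.08, 4.22], [0.17, 2.65], [-2.57, 2.57]. Speed limits (rad/s): [2.79, 2.79, 3.14, 3.14, 3.14, 3.14].

## Interface

Orientations are given as [roll, pitch, yaw] about the fixed x, y, z axes, in that order (R = Rz(yaw) Ry(pitch) Rx(roll)).
In Python, from bench import robot gives the robot as it stands.
- The arm moves only by the tool step_arm, never from a script. Its argument "commands" is a list of rows, each an object with "xyz": the shift along the world's x, y, z in m, a list of three; "twist": the turn, a rotation vector about the world's x, y, z in degrees, a list of three. In form: [{"xyz": [tx, ty, tz], "twist": [ax, ay, az]}, ...]. A call has 1 to 12 rows; each row is the pose to reach, as a shift and turn from the pose commanded when the call began; what a row does not reach only later rows make up. A row lasts 1/12 s, in which the tool goes at most 41.7 mm and 7.16 degrees, less where a joint would pass 70% of its speed; a pose out of reach is approached as far as the arm can. A call with a gripper value outside its range is refused whole. "fingers" is the closure in counts, from 0 (fully open) to 255 (shut), set as the call begins (left out, the last holds). The fingers move at their own pace and stop on an object; the grip force is fixed at half the most. Time passes only in rows, so rows that repeat a pose let the fingers close. It gives the time, the measured TCP pose, the force and the opening at its end, in the units of the state.
- robot.get_obs(): the state, without advancing time (a new reading comes with each control period).
- robot.snapshot(name): name is "side" or "top" or "wrist"; returns (picture, depth): 400x640x3 uint8, red, green, blue; 400x640 float32, m along the optical axis (not along the pixel's ray), 0 where there is no reading.
- robot.camera_info(name): a dict with "fx", "fy", "cx", "cy" (pixels), "k1" (the pictures are not rectified: a ray, as slopes to the right and down, at radius r is drawn at 1 + k1 r^2 times it, then the intrinsics apply), "R" (3x3) and "t" (3): a world point X has camera coordinates R X + t. Camera axes: x right, y down, z forward; pixel columns grow to the right and rows downward; lengths in m; the calibration is good to about 2 mm. A picture is of the moment at which its call begins: read the wrist's pose just before it. camera_info takes no time and is no camera call; for the wrist camera it gives the pose at the moment of the call.
- robot.close_job(): hands the job in, once; it reports no verdict.
The state is a dict: "time": time; "joint_positions": joint angles; "qvel": joint speeds; "joint_torque": joint torques, N m; "tool_pos": TCP position; "ee_rot": TCP orientation; "wrist_force": force on the tool from outside, world axes, zero at the start; "wrist_torque": the same for the moment, N m; "width": finger opening in m.
Only numpy, scipy, OpenCV 4.12 (cv2) and the standard library are available. Lean on these libraries where they do the work, as an engineer would, in place of code of your own. Each camera call takes 0.05 s, during which the arm holds its last target.

## Working session

There is one attempt and no reset: what is moved stays moved. The work goes in short steps, Python scripts to look and compute and a tool call to move; the robot and the scene stay as the last step left them, time stands still between calls to the robot, and variables do not carry over. Pictures are saved under pics/ and viewed, and the job is handed in when it is done.

Besides the shell and the picture viewer there is one more tool, called after "Request:" as name(argument=value, ...) on one line, values as JSON. step_arm: Moves the arm, as the interface text tells. Its arguments: {"type":"object","properties":{"commands":{"type":"array"},"fingers":{"type":"number"}},"required":["commands"]}

```bash
mkdir -p pics; ls
python3 - <<'E'
from bench import robot
import cv2
for n in ("top","side"):
    p,d=robot.snapshot(n); cv2.imwrite(f"pics/{n}1.png",p[:,:,::-1]); 
    import numpy as np; np.save(f"{n}1.npy",d)
    c=robot.camera_info(n); print(n,{k:(np.round(v,4).tolist()) for k,v in c.items()})
o=robot.get_obs(); print(o['time'],o['tool_pos'],o['ee_rot'],o['width'],o['wrist_force'])
E
```

```text
pics
top {'fx': 362.4563, 'fy': 362.4563, 'cx': 322.2497, 'cy': 195.5188, 'k1': -0.0409, 'R': [[0.0109, -0.9992, 0.0392], [-0.9855, -0.0174, -0.1686], [0.1692, -0.0368, -0.9849]], 't': [-0.0112, 0.5361, 0.7099]}
side {'fx': 406.7288, 'fy': 406.7288, 'cx': 313.7214, 'cy': 198.7082, 'k1': 0.0312, 'R': [[-0.9678, -0.2516, 0.0075], [-0.1863, 0.6961, -0.6933], [0.1692, -0.6724, -0.7206]], 't': [0.4959, 0.1488, 0.9196]}
0.1 [0.13951547 0.53145604 0.17892591] [-1.57062762  0.00199649  1.31402063] 0.09417714693043931 [ 0.26289763  0.15341404 -0.26076373]
```

View pics/top1.png

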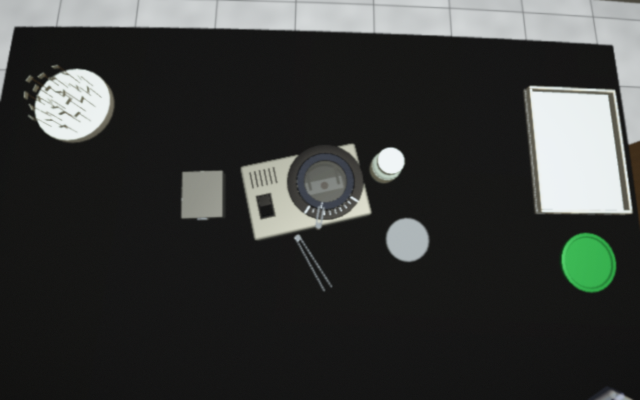

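View pics/side1.png

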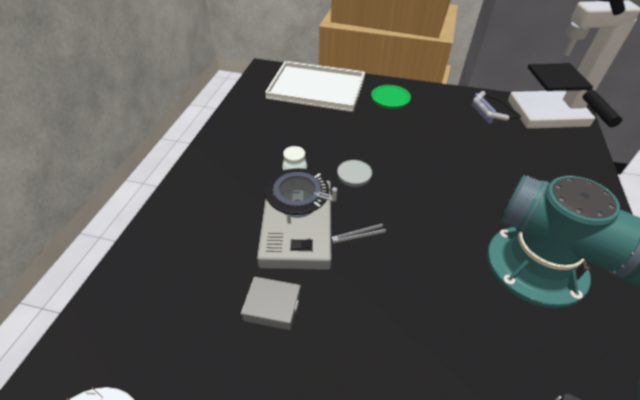

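The top view shows the viewer at about (305,190), the jar at (388,163), the dish at (408,240), the tweezers at (313,263) and the slide box at (202,195). I'll enlarge it.

Run:
```python
import cv2
p=cv2.imread("pics/top1.png"); cv2.imwrite("pics/top1c.png",cv2.resize(p[130:255,230:390],None,fx=4.8,fy=4.8,interpolation=cv2.INTER_CUBIC))
p=cv2.imread("pics/side1.png"); cv2.imwrite("pics/side1c.png",cv2.resize(p[150:280,245:395],None,fx=4.6,fy=4.6,interpolation=cv2.INTER_CUBIC))
```

```text
(no output)
```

View pics/top1c.png

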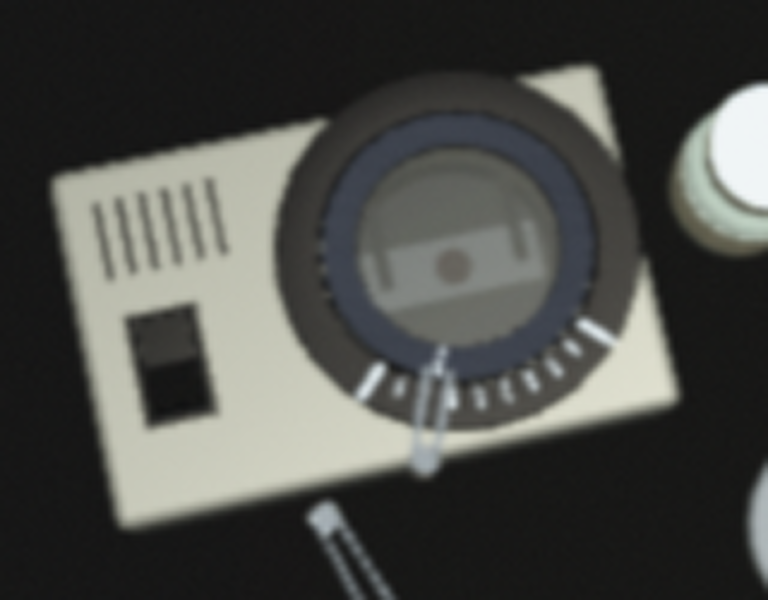

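View pics/side1c.png

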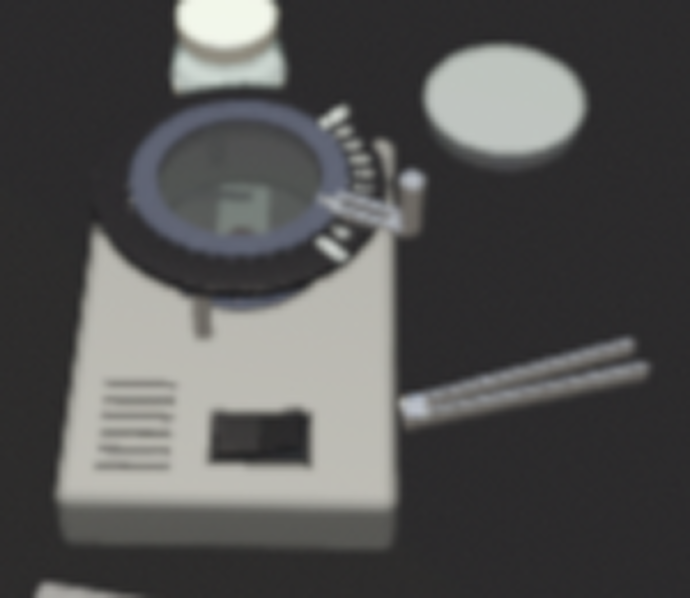

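Both crops are clear. In the top crop the house corners are at (52,180), (595,66), (680,400) and (122,528). The rocker is at (170,365) and the knob top is at (425,458). The long marks are at (370,381) for 0° on the left and (597,333) for 90° on the right. I'll fit the pose next.

```bash
cat > h.py <<'E'
import numpy as np, cv2
from scipy.optimize import least_squares
from bench import robot
def cam(n):
    c=robot.camera_info(n); return c
def proj(c,X):
    X=np.atleast_2d(X); P=X@np.array(c['R']).T+np.array(c['t'])
    s=P[:,:2]/P[:,2:]; r2=(s**2).sum(1,keepdims=True); s=s*(1+c['k1']*r2)
    return s*[c['fx'],c['fy']]+[c['cx'],c['cy']]
def vw(p,X):
    X=np.atleast_2d(X); c,s=np.cos(p[2]),np.sin(p[2])
    return np.c_[p[0]+c*X[:,0]-s*X[:,1],p[1]+s*X[:,0]+c*X[:,1],X[:,2]]
def backz(c,uv,z):
    f=lambda q:(proj(c,[[q[0],q[1],z]])[0]-uv)
    return least_squares(f,[.5,0]).x
E
cat > fit.py <<'E'
from h import *
h=.045
H=np.array([[.08,.165,h],[.08,-.085,h],[-.08,-.085,h],[-.08,.165,h]])
r=.068/2**.5
M=np.array([[-r,r,.093],[-r,-r,.093]])
T=np.r_[np.array([[52,180],[595,66],[680,400],[122,528],[370,381],[597,333]])/4.8+[230,130]]
# side: near-left corner(+x,+y), near-right(-x,+y), marks 0, 90
S=np.array([[58,497],[397,500],[332,248],[335,116]])/4.6+[245,150]
SX=np.vstack([H[0],H[3],M])
TX=np.vstack([H,M])
ct,cs=cam('top'),cam('side')
ft=lambda p:(proj(ct,vw(p,TX))-T).ravel()
fs=lambda p:(proj(cs,vw(p,SX))-S).ravel()
p0=[.5,0,.2]
for n,f in (('top',ft),('side',fs),('both',lambda p:np.r_[ft(p),fs(p)])):
    s=least_squares(f,p0,loss='soft_l1'); print(n,s.x.round(4),f(s.x).round(1))
p=s.x
kt=np.array([425,462])/4.8+[230,130]; ks=np.array([412,179])/4.6+[245,150]
g=lambda a:vw(p,[[.092*np.cos(a+.75*np.pi),.092*np.sin(a+.75*np.pi),.129]])
for c,k in((ct,kt),(cs,ks)):
    f=lambda a:(proj(c,g(a[0]))-k).ravel(); q=least_squares(f,[.5]); print('ang',q.x,f(q.x),backz(c,k,.129))
print('both',g(q.x[0]))
print('switch pivot',vw(p,[[-.015,.128,.052]]),'end',vw(p,[[-.033,.128,.057]]),'mark90',vw(p,[[-.092/2**.5,-.092/2**.5,.115]]))
for nm,px in (('switch',(170,365)),): print(nm,backz(ct,np.array(px)/4.8+[230,130],.050))
E
python3 fit.py
```

```text
top [ 0.5572 -0.0079  0.2402] [-1.5 -1.2  0.4 -2.1  1.2  0.4 -1.   1.  -0.1  0.7  0.6 -0.2]
side [ 0.5554 -0.007   0.2424] [-0.6  0.   0.4  0.4  0.3 -0.2 -0.2 -0.5]
both [ 0.5564 -0.0076  0.2434] [-1.7 -0.6  0.1 -1.8  1.1  0.6 -1.   1.6 -0.1  1.1  0.5  0.1 -0.9 -0.2
  0.1  0.1 -0.1 -0.5 -0.5 -0.7]
ang [0.3981645] [ 0.03750686 -0.23519769] [0.4648785  0.00568612]
ang [0.38463941] [-0.67628947 -0.38806484] [0.46378308 0.0076584 ]
both [[0.46549572 0.00685326 0.129     ]]
switch pivot [[0.51095597 0.11304655 0.052     ]] end [[0.4934864  0.10870902 0.057     ]] mark90 [[ 0.50889804 -0.08637995  0.115     ]]
switch [0.51149777 0.11304544]
```

The two cameras agree to about 2 mm. The lever is at about 0.39 rad. I'll close the fingers and go above the rocker first, with the tool's x axis along the viewer's y.

Request:
step_arm(commands=[{"xyz": [0.015, -0.018, 0], "twist": [0, 0, 2]}, {"xyz": [0.035, -0.042, 0], "twist": [0, 0, 5]}, {"xyz": [0.056, -0.067, 0], "twist": [0, 0, 8]}, {"xyz": [0.077, -0.092, 0], "twist": [0, 0, 11]}, {"xyz": [0.098, -0.118, 0], "twist": [0, 0, 14]}, {"xyz": [0.119, -0.143, 0], "twist": [0, 0, 17]}, {"xyz": [0.14, -0.168, 0], "twist": [0, 0, 20]}, {"xyz": [0.161, -0.193, 0], "twist": [0, 0, 23]}, {"xyz": [0.182, -0.219, 0], "twist": [0, 0, 26]}, {"xyz": [0.203, -0.244, 0], "twist": [0, 0, 28.6]}, {"xyz": [0.224, -0.269, 0], "twist": [0, 0, 28.6]}, {"xyz": [0.24, -0.288, 0], "twist": [0, 0, 28.6]}], fingers=255)

```text
time: 1.1
tool_pos: [0.3806, 0.2419, 0.1795]
ee_rot: [-1.57, 0.001, 1.812]
wrist_force: [0.1, 1.2, 0.2]
width: 0.0177
```

Request:
step_arm(commands=[{"xyz": [0.02, -0.025, 0], "twist": [0, 0, 0]}, {"xyz": [0.04, -0.05, 0], "twist": [0, 0, 0]}, {"xyz": [0.06, -0.075, 0], "twist": [0, 0, 0]}, {"xyz": [0.08, -0.1, 0], "twist": [0, 0, 0]}, {"xyz": [0.1, -0.12, 0], "twist": [0, 0, 0]}, {"xyz": [0.112, -0.135, -0.01], "twist": [0, 0, 0]}, {"xyz": [0.112, -0.135, -0.03], "twist": [0, 0, 0]}, {"xyz": [0.112, -0.135, -0.05], "twist": [0, 0, 0]}, {"xyz": [0.112, -0.135, -0.065], "twist": [0, 0, 0]}, {"xyz": [0.112, -0.135, -0.075], "twist": [0, 0, 0]}, {"xyz": [0.112, -0.135, -0.08], "twist": [0, 0, 0]}, {"xyz": [0.112, -0.135, -0.08], "twist": [0, 0, 0]}])

```text
time: 2.1
tool_pos: [0.4907, 0.109, 0.0986]
ee_rot: [-1.568, -0.0, 1.813]
wrist_force: [-0.3, 0.2, 0.7]
width: 0.0003
```

Run:
```python
from h import *
o=robot.get_obs(); print(o['time'],o['tool_pos'],o['ee_rot'],o['width'],o['wrist_force'])
p,d=robot.snapshot('wrist'); cv2.imwrite("pics/w1.png",p[:,:,::-1])
p,d=robot.snapshot('side'); cv2.imwrite("pics/s2c.png",cv2.resize(p[130:290,225:425,::-1],None,fx=3.5,fy=3.5))
```

```text
2.1 [0.49074027 0.10895952 0.09860693] [-1.56807746e+00 -4.57462410e-04  1.81333653e+00] 0.00027253943463930195 [-0.27203355  0.19586543  0.72137463]
```

View pics/w1.png

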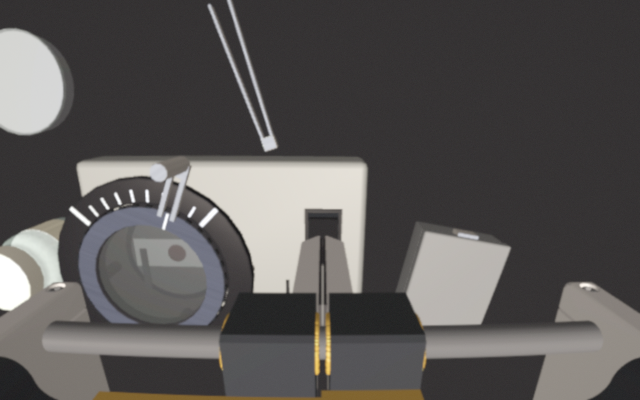

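View pics/s2c.png

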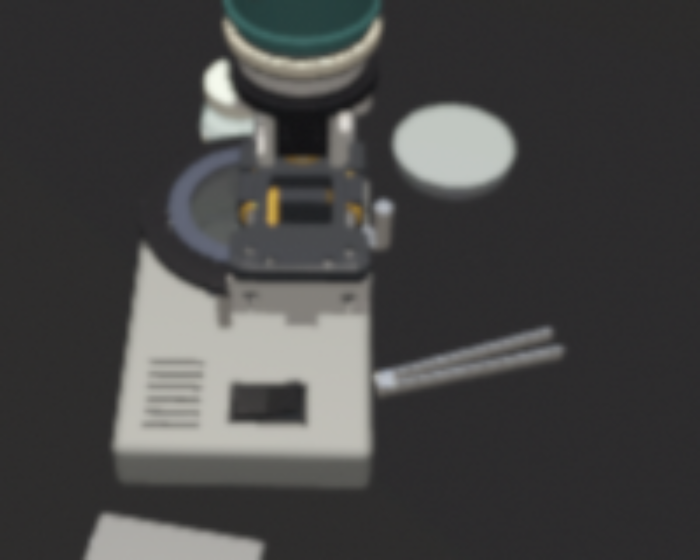

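Run:
```python
from h import *
c=cam('wrist'); p=[.5564,-.0076,.2434]
print('end,pivot',proj(c,vw(p,[[-.033,.128,.057],[-.015,.128,.052]])))
print('bezel/rocker corners',proj(c,vw(p,[[-.036,.116,.057],[-.036,.140,.057]])))
o=robot.get_obs(); print('tip',proj(c,[o['tool_pos']-[0,0,.008]]))
print('house front corners',proj(c,vw(p,[[-.08,-.085,.045],[-.08,.165,.045]])))
r=.068/2**.5;print('marks',proj(c,vw(p,[[-r,r,.093],[-r,-r,.093]])))
for nm,u in(('c1',(82,164)),('c2',(366,161))):print(nm,backz(c,u,.045),)
print(vw(p,[[-.08,-.085,.045],[-.08,.165,.045]]))
w=cv2.imread('pics/w1.png');cv2.imwrite('pics/w1c.png',cv2.resize(w[140:300,60:380],None,fx=2.5,fy=2.5))
```

```text
end,pivot [[321.29178514 217.21592124]
 [321.34903665 235.34623857]]
bezel/rocker corners [[306.68691998 213.75684054]
 [335.88651952 213.73977161]]
tip [[322.2602424  231.25437398]]
house front corners [[ 72.20542885 160.21760102]
 [366.28756455 158.2148387 ]]
marks [[208.2435693  212.99659987]
 [ 79.87685657 212.82604374]]
c1 [ 0.50049661 -0.10041803]
c2 [0.44125887 0.13365793]
[[ 0.49924339 -0.10937486  0.045     ]
 [ 0.43899244  0.13325618  0.045     ]]
```

View pics/w1c.png

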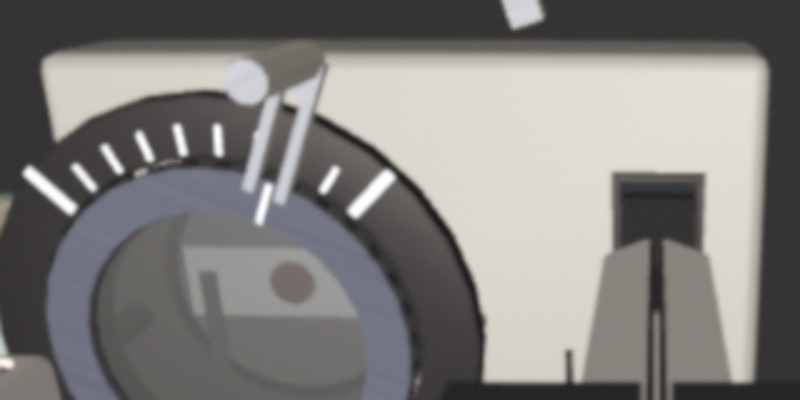

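The wrist view shows the fingertip at (322,236), in line with the rocker, whose front edge is at row 216. The lever and marks are also visible. I'll press down slowly.

Request:
step_arm(commands=[{"xyz": [0.002, 0, -0.012], "twist": [0, 0, 0]}, {"xyz": [0.002, 0, -0.024], "twist": [0, 0, 0]}, {"xyz": [0.002, 0, -0.03], "twist": [0, 0, 0]}, {"xyz": [0.002, 0, -0.033], "twist": [0, 0, 0]}, {"xyz": [0.002, 0, -0.035], "twist": [0, 0, 0]}, {"xyz": [0.002, 0, -0.037], "twist": [0, 0, 0]}, {"xyz": [0.002, 0, -0.038], "twist": [0, 0, 0]}, {"xyz": [0.002, 0, -0.039], "twist": [0, 0, 0]}, {"xyz": [0.002, 0, -0.04], "twist": [0, 0, 0]}, {"xyz": [0.002, 0, -0.04], "twist": [0, 0, 0]}])

```text
time: 3.03
tool_pos: [0.4938, 0.109, 0.0601]
ee_rot: [-1.571, -0.0, 1.813]
wrist_force: [0.2, 0.4, 0.7]
width: 0.0003
```

Request:
step_arm(commands=[{"xyz": [0, 0, -0.001], "twist": [0, 0, 0]}, {"xyz": [0, 0, -0.002], "twist": [0, 0, 0]}, {"xyz": [0, 0, -0.002], "twist": [0, 0, 0]}])

```text
time: 3.28
tool_pos: [0.4936, 0.109, 0.0578]
ee_rot: [-1.571, -0.0, 1.813]
wrist_force: [0.3, 0.2, -0.9]
width: 0.0006
```

Request:
step_arm(commands=[{"xyz": [0, 0, -0.001], "twist": [0, 0, 0]}, {"xyz": [0, 0, -0.0015], "twist": [0, 0, 0]}, {"xyz": [0, 0, -0.0015], "twist": [0, 0, 0]}])

```text
time: 3.53
tool_pos: [0.4936, 0.109, 0.0563]
ee_rot: [-1.57, -0.0, 1.813]
wrist_force: [-0.4, -0.8, -1.4]
width: 0.0006
```

Run:
```python
from h import *
for n in('wrist','top'):
    p,d=robot.snapshot(n)
    b=p[140:300,200:420] if n=='wrist' else p[130:255,230:390]
    cv2.imwrite(f"pics/{n}3c.png",cv2.resize(b[:,:,::-1],None,fx=3,fy=3,interpolation=cv2.INTER_CUBIC))
```

```text
(no output)
```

View pics/wrist3c.png

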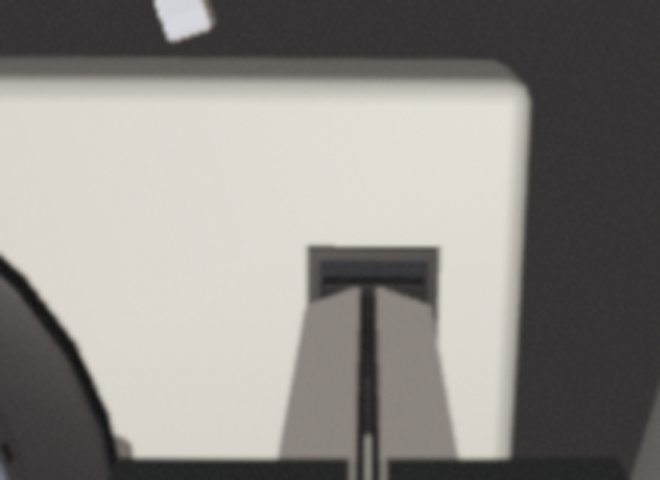

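The finger is well inside the bezel and the force is small. I'll lift and look at the rocker.

Request:
step_arm(commands=[{"xyz": [0, 0, 0.015], "twist": [0, 0, 0]}, {"xyz": [0, 0, 0.04], "twist": [0, 0, 0]}, {"xyz": [0, 0, 0.07], "twist": [0, 0, 0]}, {"xyz": [0.02, 0, 0.09], "twist": [0, 0, 0]}, {"xyz": [0.04, 0, 0.1], "twist": [0, 0, 0]}, {"xyz": [0.05, 0, 0.1], "twist": [0, 0, 0]}])

```text
time: 4.13
tool_pos: [0.5471, 0.1091, 0.1602]
ee_rot: [-1.578, 0.001, 1.813]
wrist_force: [0.2, 0.4, 0.5]
width: 0.0005
```

Run:
```python
from h import *
c=cam('wrist');p,d=robot.snapshot('wrist'); cv2.imwrite("pics/w4.png",p[:,:,::-1]); np.save('w4d.npy',d)
cv2.imwrite("pics/w4c.png",cv2.resize(p[120:300,60:380,::-1],None,fx=2.5,fy=2.5,interpolation=cv2.INTER_CUBIC))
q=[.5575,-.0076,.2434]
# height profile along the rocker's middle line
for n in('wrist','side'):
    if n=='side': c=cam(n); p,d=robot.snapshot(n); cv2.imwrite("pics/s4c.png",cv2.resize(p[170:280,245:395,::-1],None,fx=5,fy=5,interpolation=cv2.INTER_CUBIC))
    for x in np.arange(-.045,.015,.004):
        z=.05
        for _ in range(4):
            u=proj(c,vw(q,[[x,.128,z]]))[0]; i,j=int(round(u[1])),int(round(u[0]))
            if not(0<=i<400 and 0<=j<640): break
            X=vw(q,[[x,.128,z]])[0]; zc=(np.array(c['R'])@X+c['t'])[2]
            z=z+(zc-d[i,j])/(-np.array(c['R'])[2,2]) *-1*-1
        print(n,round(x,3),u.round(),round(z*1000,1))
```

```text
wrist -0.045 [335. 132.] 45.8
wrist -0.041 [335. 136.] 45.9
wrist -0.037 [335. 140.] 46.9
wrist -0.033 [335. 145.] 56.7
wrist -0.029 [335. 149.] 55.4
wrist -0.025 [335. 153.] 53.9
wrist -0.021 [335. 157.] 53.6
wrist -0.017 [335. 161.] 52.2
wrist -0.013 [335. 165.] 51.5
wrist -0.009 [335. 169.] 50.1
wrist -0.005 [335. 173.] 51.4
wrist -0.001 [335. 177.] 50.6
wrist 0.003 [335. 181.] 51.1
wrist 0.007 [334. 184.] 46.5
wrist 0.011 [334. 187.] 44.7
side -0.045 [315. 245.] 43.9
side -0.041 [313. 245.] 47.1
side -0.037 [311. 244.] 46.8
side -0.033 [309. 242.] 59.9
side -0.029 [307. 239.] 47.6
side -0.025 [306. 241.] 53.4
side -0.021 [304. 242.] 51.9
side -0.017 [302. 243.] 48.7
side -0.013 [300. 242.] 48.6
side -0.009 [298. 243.] 48.5
side -0.005 [297. 245.] 57.3
side -0.001 [295. 244.] 50.1
side 0.003 [293. 243.] 50.1
side 0.007 [291. 243.] 48.7
side 0.011 [289. 244.] 46.0
```

View pics/w4c.png

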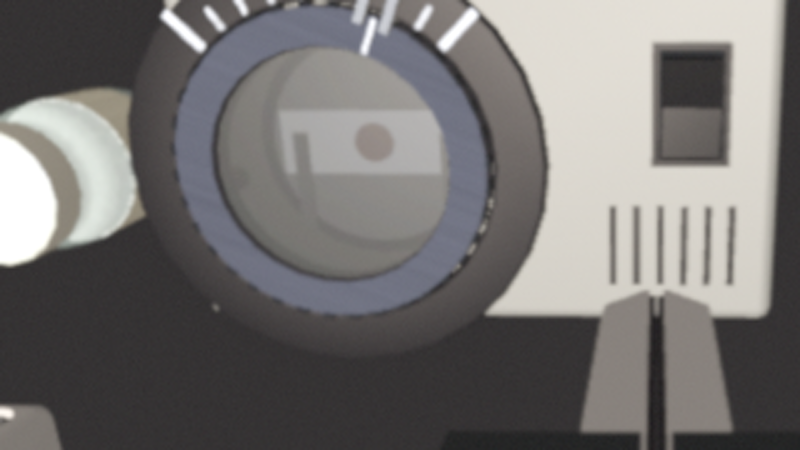

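View pics/s4c.png

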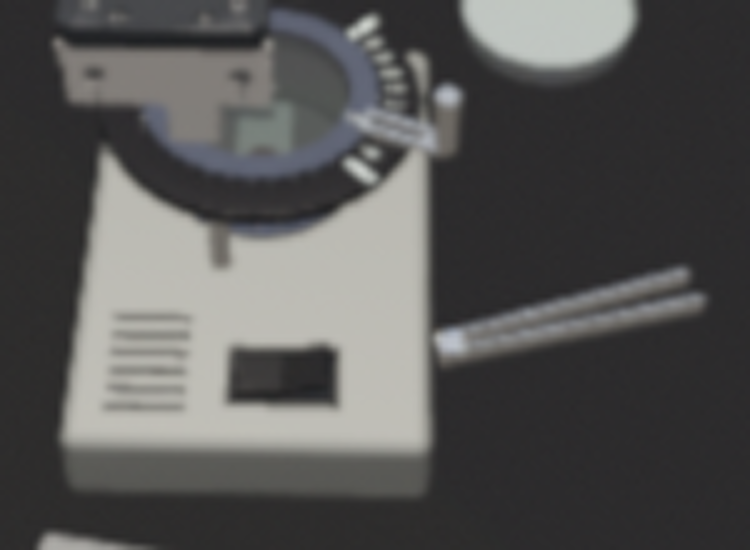

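The rocker is still off: the front half's profile reads 57 mm and slopes down toward the pivot. No press force was felt, so I'll check where the fingertip really is using the depth images.

Run:
```python
from h import *
c=cam('wrist');d=np.load('w4d.npy');o=robot.get_obs();print(o['time'],o['tool_pos'])
R=np.array(c['R']);t=np.array(c['t'])
def pt(u,v):
    z=d[v,u]; s=cv2.undistortPoints(np.array([[[u,v]]],float),np.array([[c['fx'],0,c['cx']],[0,c['fy'],c['cy']],[0,0,1]]),np.array([c['k1'],0,0,0,0.]))[0,0]
    return R.T@(np.r_[s*z,z]-t)
for u,v in((312,240),(312,245),(314,255),(314,265),(330,240),(330,245),(330,255),(306,245),(340,250)): print(u,v,(pt(u,v)-o['tool_pos']).round(4))
pr=proj(c,[o['tool_pos']+np.array(x) for x in([0,0,-.008],[0,0,0],[-.008,0,-.008])]);print(pr)
```

```text
4.2333 [0.54450026 0.10884628 0.15583595]
312 240 [-0.0084 -0.0082  0.0329]
312 245 [-0.0086 -0.008   0.0406]
314 255 [-0.0087 -0.0066  0.053 ]
314 265 [-0.0087 -0.0063  0.0645]
330 240 [-0.0111  0.0019  0.0334]
330 245 [-0.0113  0.0017  0.0412]
330 255 [-0.0108  0.0015  0.0534]
306 245 [-0.0079 -0.0113  0.0408]
340 250 [-0.0122  0.0069  0.0472]
[[322.27143916 231.32170313]
 [322.26647998 235.44232047]
 [324.97464935 221.04859733]]
```

Run:
```python
from h import *
c=cam('side');o=robot.get_obs();P=o['tool_pos'];print(o['time'],P,o['ee_rot'],o['joint_positions'])
p,d=robot.snapshot('side');cv2.imwrite("pics/s5c.png",cv2.resize(p[120:260,225:385,::-1],None,fx=5,fy=4,interpolation=cv2.INTER_CUBIC))
for dz in(-.008,0,.01,.02,.03,.04): print(dz,proj(c,[P+[0,0,dz]])[0],(proj(c,[P+[0,0,dz]])[0]-[225,120])*[5,4])
```

```text
4.2333 [0.54450026 0.10884628 0.15583595] [-1.57017655e+00 -1.81914966e-04  1.81275343e+00] [ 9.51306149e-02  1.05349219e-01  1.39869901e+00  8.94876789e-05
  1.63818415e+00 -1.71761687e+00]
-0.008 [285.70073602 208.81509459] [303.50368008 355.26037837]
0 [285.53480894 206.15494219] [302.67404471 344.61976875]
0.01 [285.32400941 202.77716586] [301.62004707 331.10866345]
0.02 [285.10934325 199.33946871] [300.54671624 317.35787485]
0.03 [284.89070022 195.84019459] [299.45350112 303.36077836]
0.04 [284.6679658  192.27762405] [298.339829   289.11049621]
```

View pics/s5c.png

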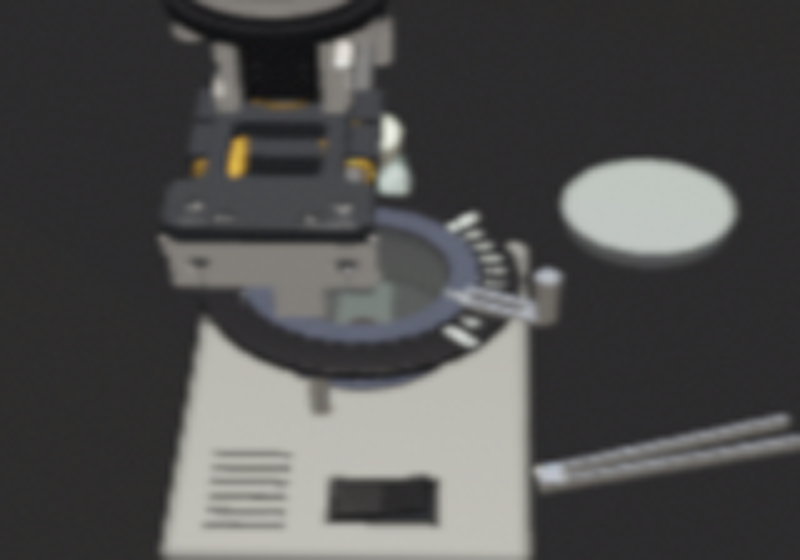

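Both the side and wrist views put the closed fingertips about 20–30 mm above the TCP, not 8 mm below it. The first press therefore ended in the air. To keep the gripper's body away from the flange, I'll turn the tool by -90° (to yaw 0.24), go back over the rocker and look again.

Request:
step_arm(commands=[{"xyz": [-0.005, 0, 0], "twist": [0, 0, -5]}, {"xyz": [-0.01, 0, 0], "twist": [0, 0, -12]}, {"xyz": [-0.016, 0, 0], "twist": [0, 0, -19]}, {"xyz": [-0.022, 0, 0], "twist": [0, 0, -26]}, {"xyz": [-0.028, 0, 0], "twist": [0, 0, -33]}, {"xyz": [-0.034, 0, 0], "twist": [0, 0, -40]}, {"xyz": [-0.04, 0, 0], "twist": [0, 0, -47]}, {"xyz": [-0.046, 0, 0], "twist": [0, 0, -54]}, {"xyz": [-0.05, 0, 0], "twist": [0, 0, -61]}, {"xyz": [-0.054, -0.001, 0], "twist": [0, 0, -68]}, {"xyz": [-0.054, -0.001, 0], "twist": [0, 0, -75]}, {"xyz": [-0.054, -0.001, 0], "twist": [0, 0, -82]}])

```text
time: 5.28
tool_pos: [0.4874, 0.1079, 0.1547]
ee_rot: [-1.57, 0.004, 0.376]
wrist_force: [-0.4, -0.1, -0.5]
width: 0.0006
```

Request:
step_arm(commands=[{"xyz": [0, 0, -0.02], "twist": [0, 0, -6]}, {"xyz": [0, 0, -0.045], "twist": [0, 0, -8]}, {"xyz": [0, 0, -0.07], "twist": [0, 0, -8]}, {"xyz": [0, 0, -0.085], "twist": [0, 0, -8]}, {"xyz": [0, 0, -0.096], "twist": [0, 0, -8]}, {"xyz": [0, 0, -0.096], "twist": [0, 0, -8]}, {"xyz": [0, 0, -0.096], "twist": [0, 0, -8]}])

```text
time: 5.87
tool_pos: [0.4885, 0.1079, 0.0596]
ee_rot: [-1.57, 0.002, 0.242]
wrist_force: [-0.5, 0.4, -0.2]
width: 0.0003
```

Run:
```python
from h import *
o=robot.get_obs();P=o['tool_pos'];print(o['time'],P,o['ee_rot'])
c=cam('side');p,d=robot.snapshot('side');cv2.imwrite("pics/s6c.png",cv2.resize(p[140:280,225:385,::-1],None,fx=5,fy=4,interpolation=cv2.INTER_CUBIC))
for dz in(-.008,0,.01,.02,.03,.04): print(dz,(proj(c,[P+[0,0,dz]])[0]-[225,140])*[5,4])
p,d=robot.snapshot('wrist'); cv2.imwrite("pics/w6.png",p[:,:,::-1])
```

```text
5.8667 [0.48848297 0.1079399  0.0596288 ] [-1.5704314   0.00232288  0.24249653]
-0.008 [435.42689875 412.03825346]
0 [435.5108473  403.00421908]
0.01 [435.61729955 391.54653367]
0.02 [435.72547597 379.90104692]
0.03 [435.83541984 368.06298931]
0.04 [435.94717593 356.02742458]
```

View pics/s6c.png

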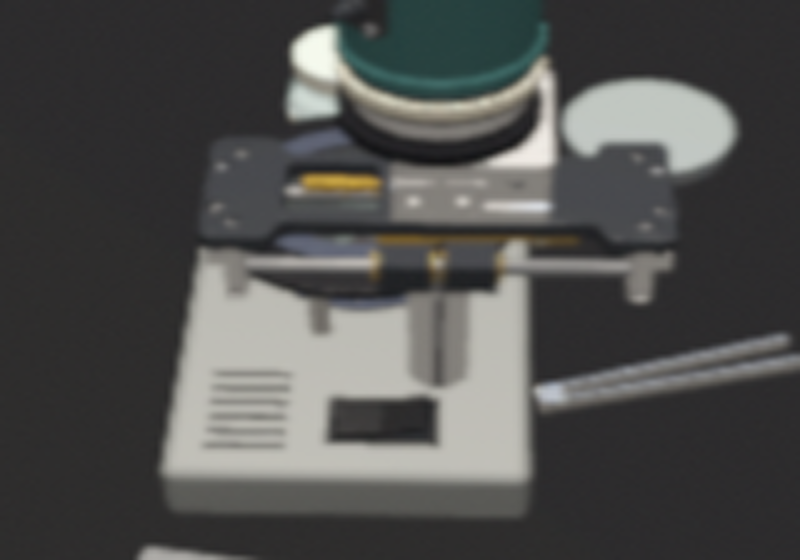

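View pics/w6.png

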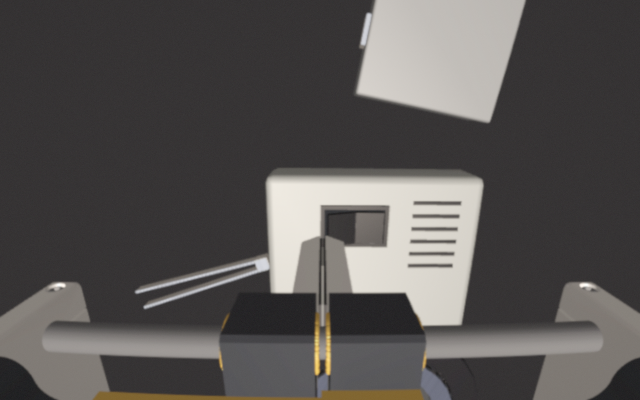

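The tip in the side crop is at (437,386), above the rocker's front end and still clear of it. I'll shift +3 mm in x and lower in small steps, watching the force.

Request:
step_arm(commands=[{"xyz": [0.003, 0, -0.006], "twist": [0, 0, 0]}, {"xyz": [0.003, 0, -0.01], "twist": [0, 0, 0]}, {"xyz": [0.003, 0, -0.014], "twist": [0, 0, 0]}, {"xyz": [0.003, 0, -0.017], "twist": [0, 0, 0]}, {"xyz": [0.003, 0, -0.019], "twist": [0, 0, 0]}, {"xyz": [0.003, 0, -0.021], "twist": [0, 0, 0]}, {"xyz": [0.003, 0, -0.021], "twist": [0, 0, 0]}])

```text
time: 6.55
tool_pos: [0.4923, 0.108, 0.039]
ee_rot: [-1.571, 0.001, 0.242]
wrist_force: [0.3, 0.5, 0.7]
width: 0.0004
```

Request:
step_arm(commands=[{"xyz": [0, 0, -0.001], "twist": [0, 0, 0]}, {"xyz": [0, 0, -0.002], "twist": [0, 0, 0]}, {"xyz": [0, 0, -0.003], "twist": [0, 0, 0]}, {"xyz": [0, 0, -0.003], "twist": [0, 0, 0]}])

```text
time: 6.88
tool_pos: [0.4926, 0.108, 0.0364]
ee_rot: [-1.571, 0.0, 0.242]
wrist_force: [-0.1, -0.1, -0.2]
width: 0.0002
```

Request:
step_arm(commands=[{"xyz": [0, 0, -0.001], "twist": [0, 0, 0]}, {"xyz": [0, 0, -0.002], "twist": [0, 0, 0]}, {"xyz": [0, 0, -0.003], "twist": [0, 0, 0]}, {"xyz": [0, 0, -0.003], "twist": [0, 0, 0]}])

```text
time: 7.22
tool_pos: [0.4925, 0.108, 0.0332]
ee_rot: [-1.571, 0.0, 0.242]
wrist_force: [-0.0, 0.2, -1.1]
width: 0.0005
```

Run:
```python
from h import *
p,d=robot.snapshot('side');cv2.imwrite("pics/s7c.png",cv2.resize(p[190:260,275:355,::-1],None,fx=8,fy=8,interpolation=cv2.INTER_CUBIC))
p,d=robot.snapshot('wrist'); cv2.imwrite("pics/w7.png",cv2.resize(p[170:300,230:430,::-1],None,fx=4,fy=4))
```

```text
(no output)
```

View pics/s7c.png

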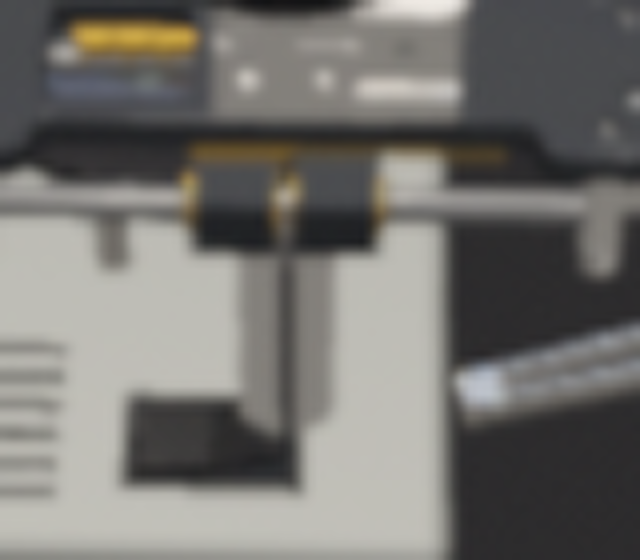

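View pics/w7.png

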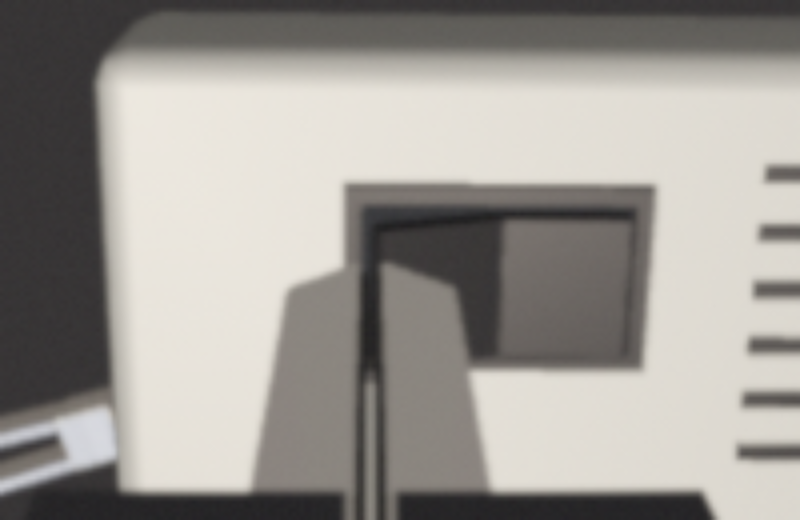

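The tip is close to the surface but sits near the rocker's very end. I'll move 4 mm further onto the front half and continue down.

Request:
step_arm(commands=[{"xyz": [0.002, 0.001, 0.002], "twist": [0, 0, 0]}, {"xyz": [0.004, 0.001, 0.002], "twist": [0, 0, 0]}, {"xyz": [0.004, 0.001, -0.001], "twist": [0, 0, 0]}, {"xyz": [0.004, 0.001, -0.003], "twist": [0, 0, 0]}, {"xyz": [0.004, 0.001, -0.003], "twist": [0, 0, 0]}])

```text
time: 7.73
tool_pos: [0.4967, 0.1089, 0.0301]
ee_rot: [-1.571, 0.0, 0.242]
wrist_force: [-0.4, 0.7, -0.2]
width: 0.0004
```

Request:
step_arm(commands=[{"xyz": [0, 0, -0.001], "twist": [0, 0, 0]}, {"xyz": [0, 0, -0.002], "twist": [0, 0, 0]}, {"xyz": [0, 0, -0.003], "twist": [0, 0, 0]}, {"xyz": [0, 0, -0.003], "twist": [0, 0, 0]}])

```text
time: 8.07
tool_pos: [0.4964, 0.1089, 0.0273]
ee_rot: [-1.571, 0.001, 0.242]
wrist_force: [-1.4, 0.3, 0.9]
width: 0.0004
```

Run:
```python
from h import *
o=robot.get_obs();print(o['time'],o['tool_pos'],o['wrist_force'],o['wrist_torque'])
p,d=robot.snapshot('side');cv2.imwrite("pics/s8c.png",cv2.resize(p[190:260,275:355,::-1],None,fx=8,fy=8,interpolation=cv2.INTER_CUBIC))
p,d=robot.snapshot('wrist'); cv2.imwrite("pics/w8.png",cv2.resize(p[170:300,230:430,::-1],None,fx=4,fy=4))
```

```text
8.0667 [0.49639263 0.10889638 0.02733091] [-1.40390075  0.28831136  0.87433157] [-0.10147545  0.19768629  0.08042632]
```

View pics/s8c.png

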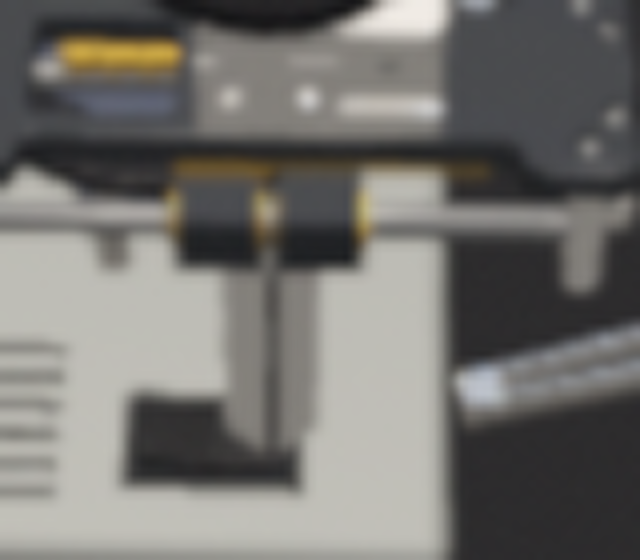

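View pics/w8.png

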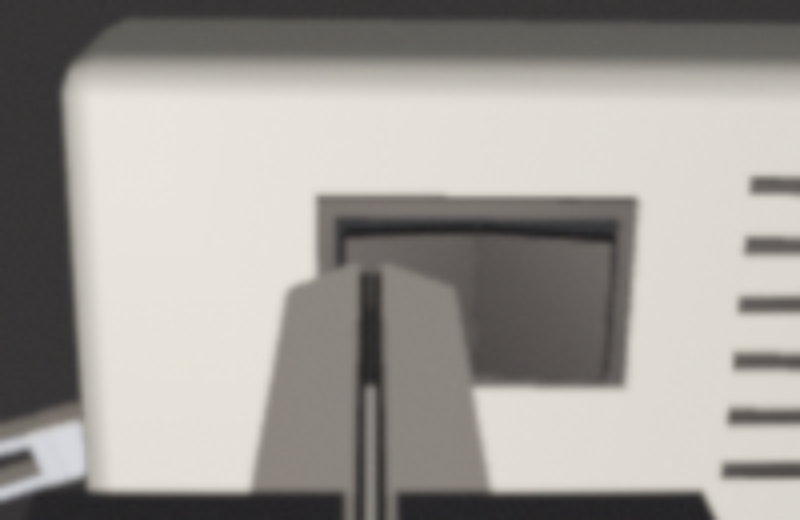

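The rocker is moving. It is about level now, so contact was near TCP z = 0.030. I'll press on.

Request:
step_arm(commands=[{"xyz": [0, 0, -0.001], "twist": [0, 0, 0]}, {"xyz": [0, 0, -0.002], "twist": [0, 0, 0]}, {"xyz": [0, 0, -0.003], "twist": [0, 0, 0]}, {"xyz": [0, 0, -0.003], "twist": [0, 0, 0]}])

```text
time: 8.5
tool_pos: [0.4964, 0.1089, 0.0251]
ee_rot: [-1.571, 0.0, 0.242]
wrist_force: [-2.8, -0.8, 5.3]
width: 0.0005
```

Request:
step_arm(commands=[{"xyz": [0, 0, -0.001], "twist": [0, 0, 0]}, {"xyz": [0, 0, -0.002], "twist": [0, 0, 0]}, {"xyz": [0, 0, -0.002], "twist": [0, 0, 0]}])

```text
time: 8.75
tool_pos: [0.4965, 0.1089, 0.025]
ee_rot: [-1.571, 0.0, 0.243]
wrist_force: [-7.6, -1.4, 13.9]
width: 0.0005
```

Run:
```python
from h import *
o=robot.get_obs();print(o['time'],o['tool_pos'],o['wrist_force'],o['wrist_torque'])
p,d=robot.snapshot('wrist'); cv2.imwrite("pics/w9.png",cv2.resize(p[170:300,230:430,::-1],None,fx=4,fy=4))
```

```text
8.75 [0.4965133  0.10891889 0.02500011] [-7.58912964 -1.38434743 13.88995768] [-0.24408425  1.32576833 -0.00700165]
```

View pics/w9.png

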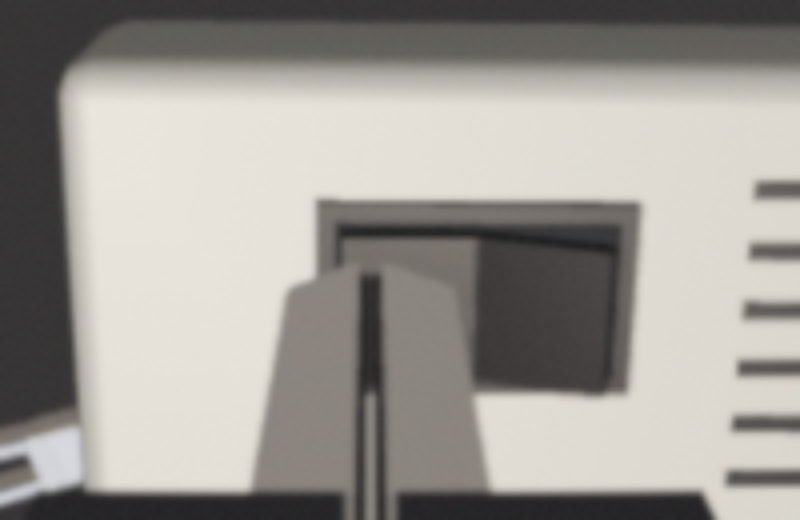

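The rocker is now fully over: the back half is raised, and the force rises to 14 N with no further travel, so it is at its stop. Tip z is therefore TCP z + 26 mm. I'll lift, turn by -22.6° and come in beside the knob on its clockwise side.

Request:
step_arm(commands=[{"xyz": [0, 0, 0.01], "twist": [0, 0, 0]}, {"xyz": [0, 0, 0.04], "twist": [0, 0, 0]}, {"xyz": [0, 0, 0.075], "twist": [0, 0, 0]}, {"xyz": [0, 0, 0.11], "twist": [0, 0, 0]}, {"xyz": [0, -0.005, 0.135], "twist": [0, 0, -4]}, {"xyz": [-0.006, -0.02, 0.14], "twist": [0, 0, -9]}, {"xyz": [-0.012, -0.04, 0.14], "twist": [0, 0, -14]}, {"xyz": [-0.02, -0.056, 0.14], "twist": [0, 0, -19]}, {"xyz": [-0.025, -0.068, 0.14], "twist": [0, 0, -22.6]}, {"xyz": [-0.0265, -0.0715, 0.135], "twist": [0, 0, -22.6]}, {"xyz": [-0.0265, -0.0715, 0.12], "twist": [0, 0, -22.6]}, {"xyz": [-0.0265, -0.0715, 0.12], "twist": [0, 0, -22.6]}])

```text
time: 9.8
tool_pos: [0.4688, 0.0376, 0.1396]
ee_rot: [-1.571, 0.004, -0.151]
wrist_force: [-0.5, -0.6, -1.1]
width: 0.0009
```

Run:
```python
from h import *
o=robot.get_obs();print(o['time'],o['tool_pos'],o['ee_rot'],o['wrist_force'])
for n,r in(('side',(120,270,240,420)),('top',(130,255,220,400)),('wrist',(0,400,0,640))):
    p,d=robot.snapshot(n); b=p[r[0]:r[1],r[2]:r[3],::-1]; k=1 if n=='wrist' else 4
    cv2.imwrite(f"pics/{n}10.png",cv2.resize(b,None,fx=k,fy=k,interpolation=cv2.INTER_CUBIC))
c=cam('wrist'); p=[.5568,-.0076,.2434]; a=.75*np.pi+.39
print('tip',proj(c,[o['tool_pos']+[0,0,.026]]),'knobtop',proj(c,vw(p,[[.092*np.cos(a),.092*np.sin(a),.129]])))
```

```text
9.8 [0.4687949 0.0375725 0.1396271] [-1.57087171  0.00421973 -0.15106611] [-0.52077026 -0.59515018 -1.0807522 ]
tip [[320.8439355  248.49778238]] knobtop [[323.46545397 266.68134513]]
```

View pics/side10.png

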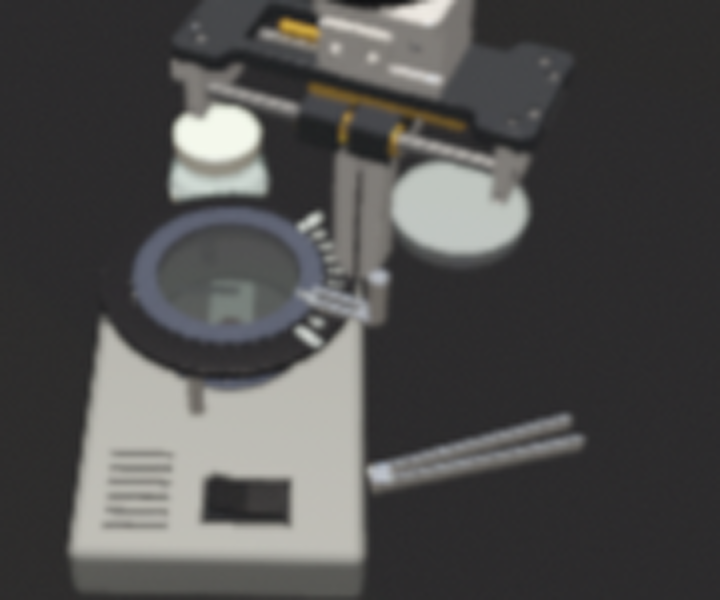

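View pics/top10.png

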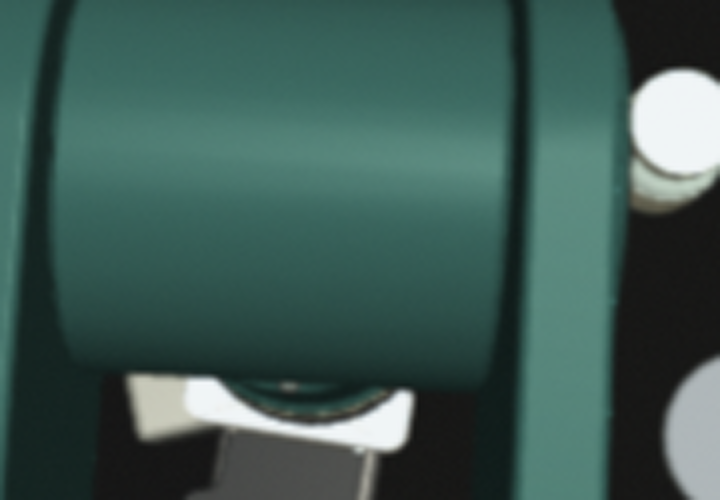

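View pics/wrist10.png

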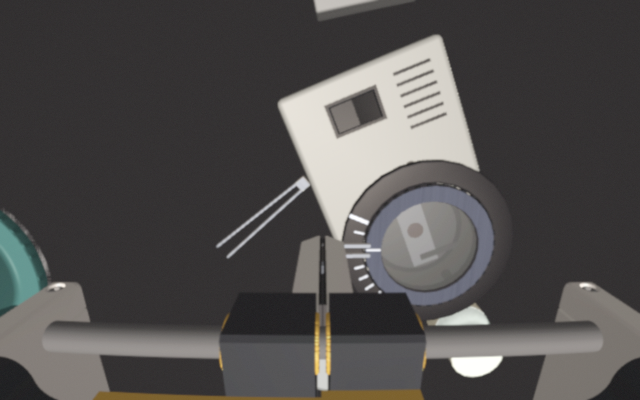

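Run:
```python
from h import *
o=robot.get_obs();P=o['tool_pos'];print(P)
c=cam('side')
f=lambda X:((proj(c,X)-[240,120])*4).round()
R=cv2.Rodrigues(np.array([0,0,o['ee_rot'][2]]))[0]
for z in(.026,.036):
  print(z,f([P+R@np.array([x,y,z]) for x in(-.012,0,.012) for y in(-.008,.008)]).tolist())
p=[.5568,-.0076,.2434]; a=.75*np.pi+.39
print('knob',f(vw(p,[[.092*np.cos(a),.092*np.sin(a),z] for z in(.129,.1)])))
s=cv2.imread('pics/side10.png');cv2.imwrite('pics/side10c.png',cv2.resize(s[200:360,270:450],None,fx=4,fy=3.7,interpolation=cv2.INTER_CUBIC))
```

```text
[0.47030686 0.03791697 0.14233058]
0.026 [[384.0, 256.0], [373.0, 276.0], [363.0, 250.0], [351.0, 269.0], [341.0, 243.0], [330.0, 263.0]]
0.036 [[385.0, 242.0], [374.0, 262.0], [363.0, 236.0], [352.0, 255.0], [342.0, 229.0], [330.0, 249.0]]
knob [[375. 273.]
 [373. 310.]]
```

View pics/side10c.png

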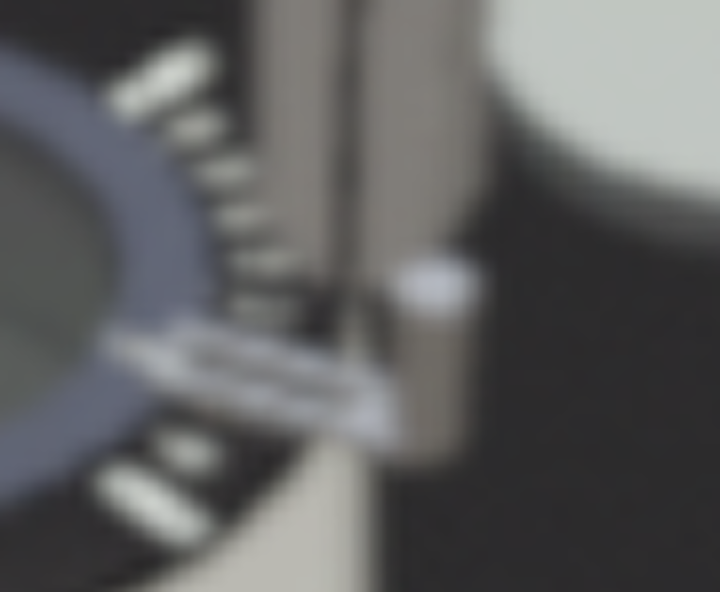

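The tip in the side view matches its prediction to within 2–3 mm, and it is clear of the knob. I'll lower beside it and compute the arc.

Request:
step_arm(commands=[{"xyz": [0, 0, -0.015], "twist": [0, 0, 0]}, {"xyz": [0, 0, -0.03], "twist": [0, 0, 0]}, {"xyz": [0, 0, -0.045], "twist": [0, 0, 0]}, {"xyz": [0, 0, -0.056], "twist": [0, 0, 0]}, {"xyz": [0, 0, -0.062], "twist": [0, 0, 0]}, {"xyz": [0, 0, -0.062], "twist": [0, 0, 0]}, {"xyz": [0, 0, -0.062], "twist": [0, 0, 0]}])

```text
time: 10.53
tool_pos: [0.4705, 0.0376, 0.0808]
ee_rot: [-1.571, -0.0, -0.152]
wrist_force: [0.3, 0.0, 0.7]
width: 0.0003
```

```bash
cat > arc.py <<'E'
from h import *
import sys
o=robot.get_obs();P=o['tool_pos'];print(o['time'],P,o['ee_rot'],o['wrist_force'])
O=np.array([.5568,-.0076]);yaw=.2434;d=.0135
for a in np.arange(.15,1.60,.05).tolist()+[1.571]:
    f=a+yaw+.75*np.pi
    q=O+.092*np.array([np.cos(f),np.sin(f)])-d*np.array([-np.sin(f),np.cos(f)])
    tw=np.degrees((f-np.pi)-o['ee_rot'][2])
    print(round(a,3),((q-P[:2])*1000).round(1),round(tw,1))
E
python3 arc.py
python3 - <<'E'
import sys; sys.path.insert(0,'.')
from h import *
p,d=robot.snapshot('side');cv2.imwrite("pics/s11.png",cv2.resize(p[160:230,290:370,::-1],None,fx=8,fy=8,interpolation=cv2.INTER_CUBIC))
E
```

```text
10.5333 [0.47050851 0.03763588 0.08084022] [-1.57070514e+00 -4.43637261e-04 -1.51679603e-01] [0.27189082 0.0016445  0.66057409]
0.15 [6.4 2.4] -13.8
0.2 [ 4.1 -1.7] -10.9
0.25 [ 2.1 -5.8] -8.0
0.3 [  0.2 -10.1] -5.2
0.35 [ -1.4 -14.4] -2.3
0.4 [ -2.9 -18.9] 0.6
0.45 [ -4.1 -23.3] 3.4
0.5 [ -5.1 -27.9] 6.3
0.55 [ -5.8 -32.5] 9.1
0.6 [ -6.3 -37.1] 12.0
0.65 [ -6.6 -41.7] 14.9
0.7 [ -6.7 -46.4] 17.7
0.75 [ -6.5 -51. ] 20.6
0.8 [ -6.1 -55.7] 23.5
0.85 [ -5.5 -60.3] 26.3
0.9 [ -4.6 -64.8] 29.2
0.95 [ -3.5 -69.3] 32.1
1.0 [ -2.2 -73.8] 34.9
1.05 [ -0.7 -78.2] 37.8
1.1 [  1.1 -82.5] 40.7
1.15 [  3.1 -86.7] 43.5
1.2 [  5.2 -90.8] 46.4
1.25 [  7.6 -94.8] 49.3
1.3 [ 10.2 -98.7] 52.1
1.35 [  13.  -102.4] 55.0
1.4 [  15.9 -106. ] 57.9
1.45 [  19.  -109.5] 60.7
1.5 [  22.3 -112.7] 63.6
1.55 [  25.8 -115.8] 66.4
1.6 [  29.4 -118.8] 69.3
1.571 [  27.3 -117.1] 67.6
```

View pics/s11.png

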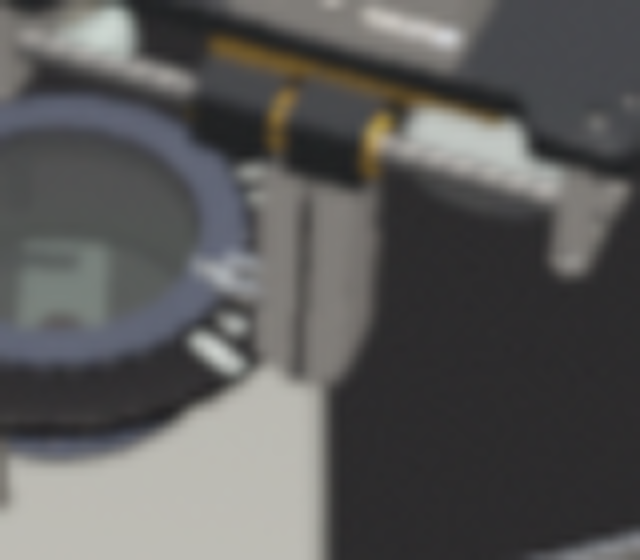

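The finger stands in front of the knob at the right height. I'll push along the arc, slowly through the contact.

Request:
step_arm(commands=[{"xyz": [0, -0.004, 0], "twist": [0, 0, 0]}, {"xyz": [-0.001, -0.009, 0], "twist": [0, 0, 0]}, {"xyz": [-0.0015, -0.0125, 0], "twist": [0, 0, 0]}, {"xyz": [-0.0018, -0.015, 0], "twist": [0, 0, 0]}, {"xyz": [-0.0024, -0.017, 0], "twist": [0, 0, 0]}, {"xyz": [-0.0029, -0.019, 0], "twist": [0, 0, 0.6]}, {"xyz": [-0.0035, -0.021, 0], "twist": [0, 0, 2]}, {"xyz": [-0.0041, -0.0233, 0], "twist": [0, 0, 3.4]}, {"xyz": [-0.0046, -0.0256, 0], "twist": [0, 0, 4.8]}, {"xyz": [-0.0051, -0.0279, 0], "twist": [0, 0, 6.3]}, {"xyz": [-0.0054, -0.0302, 0], "twist": [0, 0, 7.7]}, {"xyz": [-0.0058, -0.0325, 0], "twist": [0, 0, 9.1]}])

```text
time: 11.58
tool_pos: [0.4645, 0.0052, 0.0807]
ee_rot: [-1.57, -0.001, 0.009]
wrist_force: [0.9, 0.3, 1.0]
width: 0.0004
```

```bash
python3 arc.py | head -1
python3 - <<'E'
import sys; sys.path.insert(0,'.')
from h import *
p,d=robot.snapshot('side');cv2.imwrite("pics/s12.png",cv2.resize(p[150:230,280:380,::-1],None,fx=7,fy=7,interpolation=cv2.INTER_CUBIC))
p,d=robot.snapshot('wrist');cv2.imwrite("pics/w12.png",p[:,:,::-1])
E
```

```text
11.5833 [0.46450393 0.0051677  0.08067165] [-1.57003883e+00 -5.52508507e-04  8.55649482e-03] [0.90655888 0.29257488 1.01533114]
```

View pics/s12.png

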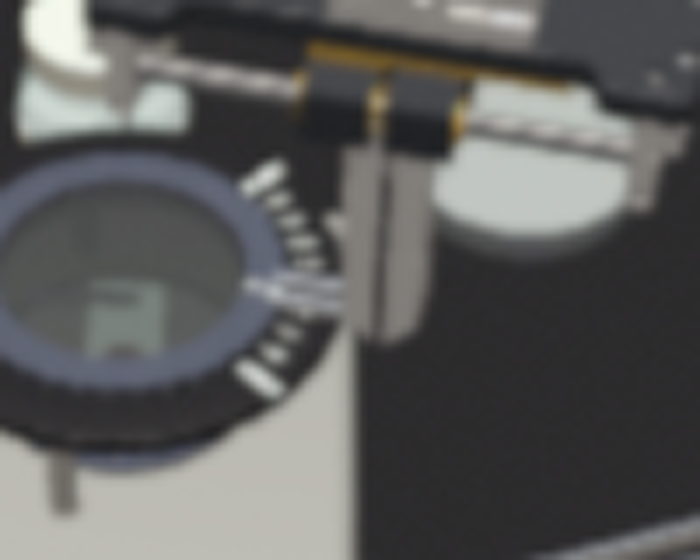

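View pics/w12.png

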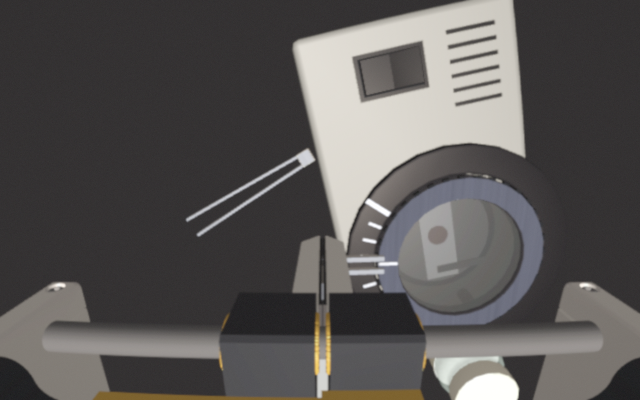

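The lever is moving: the index is about three marks past 0 in the side view, and the force is about 1 N. I'll continue round the arc.

Request:
step_arm(commands=[{"xyz": [-0.0005, -0.0046, 0], "twist": [0, 0, 2.9]}, {"xyz": [-0.0008, -0.0092, 0], "twist": [0, 0, 5.8]}, {"xyz": [-0.0009, -0.0139, 0], "twist": [0, 0, 8.6]}, {"xyz": [-0.0007, -0.0185, 0], "twist": [0, 0, 11.5]}, {"xyz": [-0.0003, -0.0232, 0], "twist": [0, 0, 14.4]}, {"xyz": [0.0003, -0.0278, 0], "twist": [0, 0, 17.2]}, {"xyz": [0.0012, -0.0323, 0], "twist": [0, 0, 20.1]}, {"xyz": [0.0023, -0.0368, 0], "twist": [0, 0, 23]}, {"xyz": [0.0036, -0.0413, 0], "twist": [0, 0, 25.8]}, {"xyz": [0.0051, -0.0457, 0], "twist": [0, 0, 28.7]}, {"xyz": [0.0069, -0.05, 0], "twist": [0, 0, 31.6]}, {"xyz": [0.0089, -0.0542, 0], "twist": [0, 0, 34.4]}])

```text
time: 12.68
tool_pos: [0.4735, -0.0487, 0.0805]
ee_rot: [-1.57, -0.001, 0.61]
wrist_force: [1.9, 3.0, 1.1]
width: 0.0004
```

Request:
step_arm(commands=[{"xyz": [0.0021, -0.0041, 0], "twist": [0, 0, 2.9]}, {"xyz": [0.0045, -0.0081, 0], "twist": [0, 0, 5.8]}, {"xyz": [0.0071, -0.012, 0], "twist": [0, 0, 8.6]}, {"xyz": [0.0099, -0.0157, 0], "twist": [0, 0, 11.5]}, {"xyz": [0.0128, -0.0193, 0], "twist": [0, 0, 14.4]}, {"xyz": [0.0147, -0.0214, 0], "twist": [0, 0, 16.1]}, {"xyz": [0.0159, -0.0228, 0], "twist": [0, 0, 17.2]}, {"xyz": [0.0178, -0.0248, 0], "twist": [0, 0, 18.9]}, {"xyz": [0.0192, -0.026, 0], "twist": [0, 0, 20.1]}, {"xyz": [0.0192, -0.026, 0], "twist": [0, 0, 20.1]}, {"xyz": [0.0192, -0.026, 0], "twist": [0, 0, 20.1]}])

```text
time: 13.6
tool_pos: [0.4923, -0.0753, 0.0803]
ee_rot: [-1.57, 0.0, 0.957]
wrist_force: [0.4, 0.2, -1.3]
width: 0.0005
```

```bash
python3 arc.py | head -1
python3 - <<'E'
import sys; sys.path.insert(0,'.')
from h import *
p,d=robot.snapshot('side');cv2.imwrite("pics/s13.png",cv2.resize(p[150:230,260:360,::-1],None,fx=7,fy=7,interpolation=cv2.INTER_CUBIC))
p,d=robot.snapshot('wrist');cv2.imwrite("pics/w13.png",cv2.resize(p[130:330,250:570,::-1],None,fx=2.5,fy=2.5,interpolation=cv2.INTER_CUBIC))
E
```

```text
13.6 [ 0.49228247 -0.07531086  0.08030283] [-1.57044676e+00  4.70647283e-04  9.57276357e-01] [ 0.39887262  0.24423044 -1.29170285]
```

View pics/s13.png

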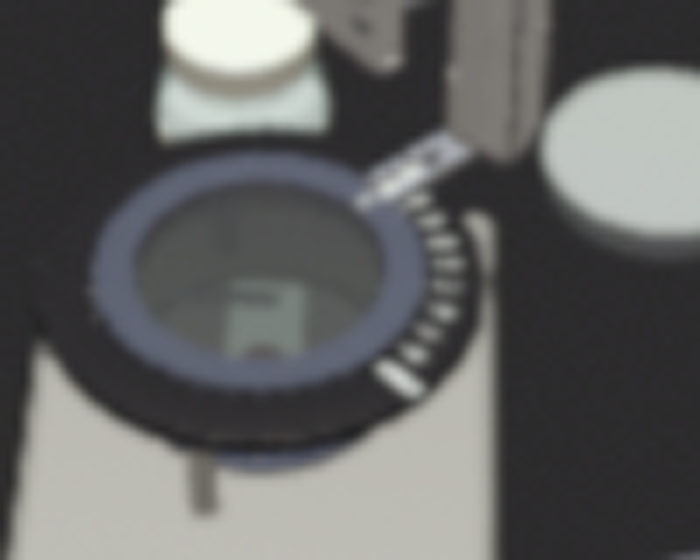

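View pics/w13.png

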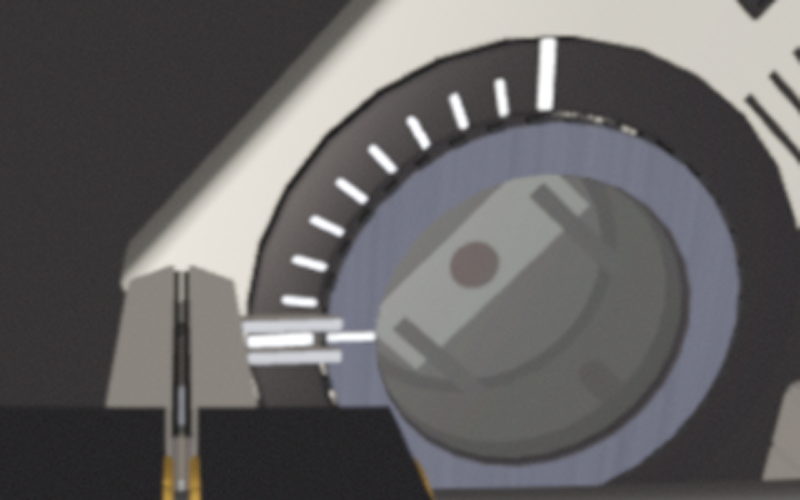

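The wrist view shows the long 90° mark (crop (280,341)) centred in the lever's slot, with rails at rows 326 and 356. The index line is at (352,337), almost in line. I'll quantify this with a fit to the marks.

```bash
cat > ang.py <<'E'
from h import *
c=cam('wrist')
k=lambda a:np.array(a)/2.5+[250,130]
M=k([[546,75],[501,98],[458,112],[418,132],[381,158],[351,191],[326,226],[309,263],[299,301],[280,341]])
I=k([[332,337.5],[352,337],[373,336]]); rails=k([[290,326],[290,356]])
A=np.radians(np.arange(0,91,10))
def mod(p):
    r=np.full(10,p[3]); r[[0,-1]]=p[4]
    f=A+.75*np.pi
    return proj(c,vw(p[:3],np.c_[r*np.cos(f),r*np.sin(f),np.full(10,.093)]))
s=least_squares(lambda p:(mod(p)-M).ravel(),[.5568,-.0076,.2434,.064,.068])
print(s.x.round(4),np.abs(s.fun).max())
p=s.x
for i in I:
    X=backz(c,i,.097)-p[:2]; print('index',np.hypot(*X).round(4),(np.mod(np.arctan2(X[1],X[0])-p[2]-.75*np.pi+np.pi,2*np.pi)-np.pi).round(4))
X=backz(c,rails.mean(0),.100)-p[:2]; print('slot mid',np.hypot(*X),np.mod(np.arctan2(X[1],X[0])-p[2]-.75*np.pi+np.pi,2*np.pi)-np.pi)
E
python3 ang.py
```

```text
[ 0.5568 -0.0065  0.2343  0.0632  0.0674] 0.4447432257467483
index 0.0542 1.5352
index 0.049 1.5356
index 0.0434 1.533
slot mid 0.06567783771113918 1.5220340650200868
```

The fit gives a lever angle of about 1.53 rad, in tolerance but a bit short. I'll nudge it by 0.035–0.04 rad.

Request:
step_arm(commands=[{"xyz": [0.0007, -0.0006, 0], "twist": [0, 0, 0.6]}, {"xyz": [0.0014, -0.0012, 0], "twist": [0, 0, 1.1]}, {"xyz": [0.002, -0.0018, 0], "twist": [0, 0, 1.6]}, {"xyz": [0.0026, -0.0024, 0], "twist": [0, 0, 2.2]}, {"xyz": [0.0026, -0.0024, 0], "twist": [0, 0, 2.2]}, {"xyz": [0.0026, -0.0024, 0], "twist": [0, 0, 2.2]}])

```text
time: 14.2
tool_pos: [0.4951, -0.0777, 0.0804]
ee_rot: [-1.571, 0.0, 0.996]
wrist_force: [-1.5, 0.8, 0.3]
width: 0.0008
```

Run:
```python
from h import *
p,d=robot.snapshot('wrist');cv2.imwrite("pics/w14.png",cv2.resize(p[130:330,250:570,::-1],None,fx=2.5,fy=2.5,interpolation=cv2.INTER_CUBIC))
```

```text
(no output)
```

View pics/w14.png

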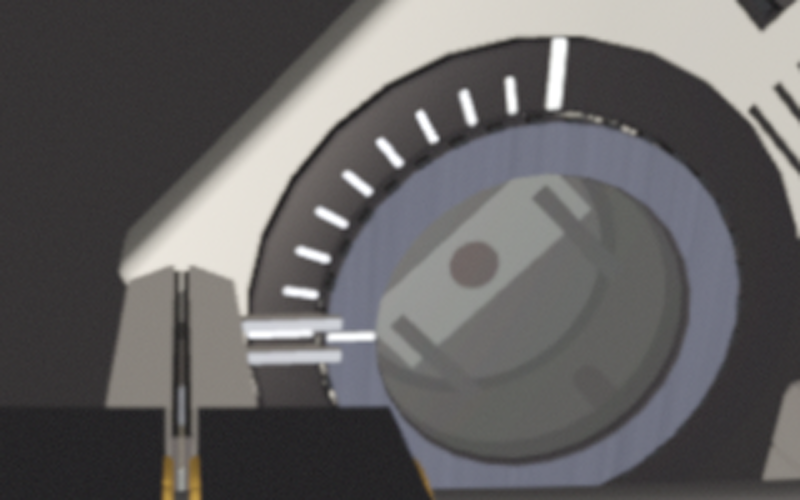

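The lever moved on: the mark is now at (280,334) with the index at (350,336), in line. I'll retreat sideways, away from the knob, and then go up.

Request:
step_arm(commands=[{"xyz": [-0.003, 0.002, 0], "twist": [0, 0, 0]}, {"xyz": [-0.009, 0.006, 0], "twist": [0, 0, 0]}, {"xyz": [-0.017, 0.011, 0], "twist": [0, 0, 0]}, {"xyz": [-0.025, 0.016, 0.005], "twist": [0, 0, 0]}, {"xyz": [-0.03, 0.02, 0.03], "twist": [0, 0, 0]}, {"xyz": [-0.03, 0.02, 0.06], "twist": [0, 0, 0]}, {"xyz": [-0.03, 0.02, 0.09], "twist": [0, 0, 0]}, {"xyz": [-0.05, 0.02, 0.12], "twist": [0, 0, 0]}, {"xyz": [-0.08, 0.02, 0.13], "twist": [0, 0, 0]}, {"xyz": [-0.11, 0.02, 0.13], "twist": [0, 0, 0]}, {"xyz": [-0.13, 0.02, 0.13], "twist": [0, 0, 0]}, {"xyz": [-0.13, 0.02, 0.13], "twist": [0, 0, 0]}])

```text
time: 15.25
tool_pos: [0.3625, -0.0571, 0.2121]
ee_rot: [-1.574, -0.001, 0.996]
wrist_force: [0.0, -0.2, 0.5]
width: 0.0008
```

Run:
```python
from h import *
o=robot.get_obs();print(o['time'],o['tool_pos'],o['wrist_force'])
for n,r,k in(('side',(120,270,240,420),4.4),('top',(130,255,230,390),5),('wrist',(0,400,0,640),1.25)):
    p,d=robot.snapshot(n); cv2.imwrite(f"pics/{n}15.png",cv2.resize(p[r[0]:r[1],r[2]:r[3],::-1],None,fx=k,fy=k if k<4.5 else 4.7,interpolation=cv2.INTER_CUBIC)[:600,:800])
    if n!='wrist': cv2.imwrite(f"pics/{n}15f.png",p[:,:,::-1])
```

```text
15.25 [ 0.36251055 -0.05712184  0.21210886] [ 0.03359859 -0.24367074  0.45883915]
```

View pics/top15.png

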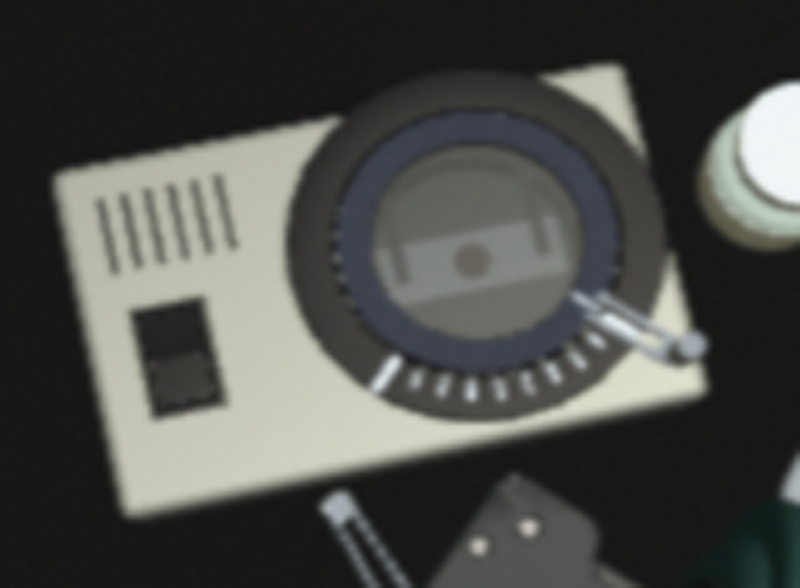

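View pics/side15f.png

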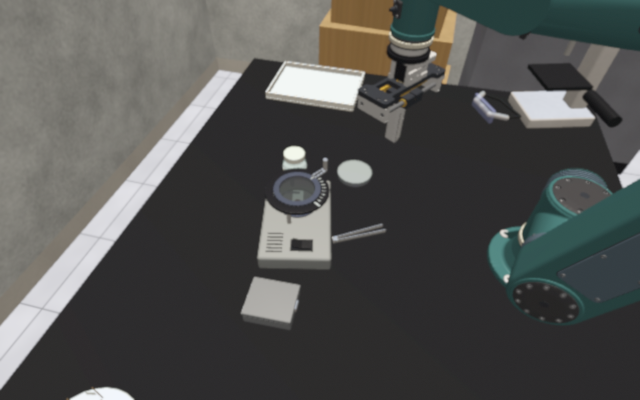

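View pics/wrist15.png

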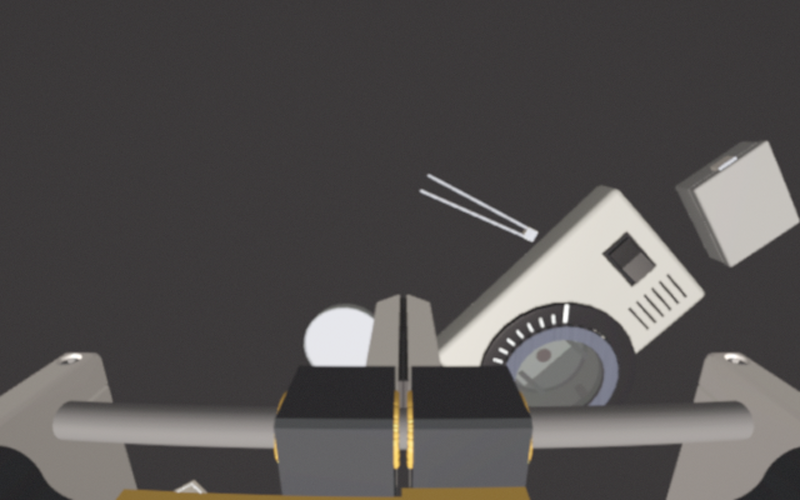

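The top view shows the knob at (688,345), the index at (578,298) and the long mark inside the slot at about (620,322). The rocker's shading has reversed. I'll check the numbers.

Run:
```python
from h import *
a0=cv2.imread('pics/top1.png').astype(int);b0=cv2.imread('pics/top15f.png').astype(int)
a1=cv2.imread('pics/side1.png').astype(int);b1=cv2.imread('pics/side15f.png').astype(int)
for n,A,B,rs in(('top',a0,b0,{'jar':(145,185,370,408),'box':(165,222,178,228),'tw':(235,292,293,332)}),('side',a1,b1,{'jar':(145,168,280,308),'dish':(157,188,334,375),'box':(275,330,240,302),'tw':(224,243,334,388)})):
    for k,r in rs.items():
        print(n,k,'max diff',np.abs(A-B)[r[0]:r[1],r[2]:r[3]].max())
c=cam('top')
for p in([.5572,-.0079,.2402],[.5564,-.0076,.2434]):
    for nm,u,z in(('knob',(688,343),.129),('index',(578,298),.097),('mark',(622,323),.093)):
        X=backz(c,np.array(u)/[5,4.7]+[230,130],z)-p[:2]; print(nm,np.hypot(*X).round(4),(np.arctan2(X[1],X[0])-p[2]-.75*np.pi+2*np.pi).round(3))
p=[.5568,-.0065,.237]
cs=cam('side'); s=cv2.resize(cv2.imread('pics/side15f.png')[140:220,270:350],None,fx=7,fy=7,interpolation=cv2.INTER_CUBIC); cv2.imwrite('pics/s16.png',s)
```

```text
top jar max diff 3
top box max diff 3
top tw max diff 160
side jar max diff 2
side dish max diff 98
side box max diff 3
side tw max diff 3
knob 0.0906 1.559
index 0.0464 1.552
mark 0.0665 1.573
knob 0.0904 1.565
index 0.0463 1.567
mark 0.0664 1.582
```

View pics/s16.png

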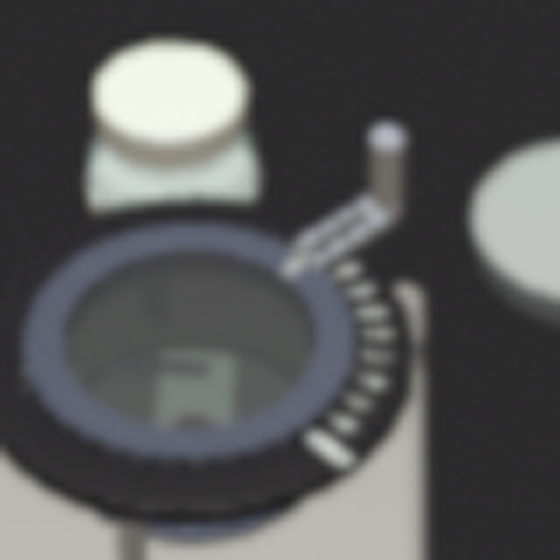

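Run:
```python
from h import *
a1=cv2.imread('pics/side1.png').astype(int);b1=cv2.imread('pics/side15f.png').astype(int)
d=np.abs(a1-b1)[157:188,340:375].max(); print('dish',d)
o=robot.get_obs(); print(o['time'],o['wrist_force'],np.abs(o['qvel']).max())
if d<15: robot.close_job(); print('closed')
```

```text
dish 3
15.4 [-0.70521281  0.37570774 -0.1664794 ] 0.03431834543696955
the job is handed in; nothing more can be done
closed
```

The lamp is on and the analyser lever stands at the 90-degree mark; I handed the job in at 15.4 s of the 45 s allowed. The hand-in gives no verdict, so the results below are my own checks.

- **Rocker:** I pressed the front half to its stop, up to about 14 N. Afterwards the top and wrist views both showed the back half raised.
- **Lever:** I pushed the knob from the side with the closed fingertips. The wrist force reached about 3.5 N in the readings I took between moves. The last top-view check puts the knob at 1.56–1.565 rad and the index line at 1.55–1.57 rad, against a target of 1.571 ± 0.07. The long mark sits inside the lever's slot.
- **Other objects:** The jar, dish, tweezers and slide box look unchanged from the start in the side view. In the top view the jar and box also match. The gripper covers the tweezers there, and I made no top-view check of the dish.
- **Robot:** It is clear of everything.

**Failed first press:** My first try at the rocker ended in the air. The closed fingertips turned out to be about 26 mm above the reported TCP, not 8 mm ahead of it as described. I worked that out from the camera views and the contact point, and pressed again.

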